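Load the plate mixer and set its speed three clicks up

TASK

Load the aluminium tube block onto the mixer's platform so that it sits flat, with its long side flush against the long rear stop and its short end flush against the short right stop, no gap at either. Then turn the mixer's speed selector exactly three clicks clockwise (seen from above) from where it stands, and let go, leaving the bottle and vials around where they are.

Things in the scene. Friction and masses are not known exactly. Their poses are not given: they have to be found in the camera images.
- mixer: Plate mixer: white box on a grey base, fixed to the worktop, 172 x 252 mm (x, y). Origin: centre of its underside; x to its rear (away from the robot at yaw 0), y to its left. Aluminium platform on the right part, 130 x 135 mm, centre at x 0, y -50 mm, top at z 61 mm. Selector knob on the left part, axis vertical at x 0, y 75 mm, ringed by eight white dots, one a position.
- corner (a point): Inner corner of the two steel stops, at platform height: mixer point (45, -100, 61) mm, mixer's axes. Long stop: 116 mm along y, inner face at x = 0 here, at the rear. Short stop: 85 mm along x, inner face at y = 0 here, on the right. Both 8 mm thick, 11 mm above the platform. The flush block's origin is at (-30, 45, 0) mm in this frame.
- block: Loose bare aluminium tube block, 60 x 90 x 45 mm (x, y, z), with six blind wells (20 mm wide, 30 mm deep) in its top, about 0.45 kg. Origin: centre of its underside; y along its long side. It may be turned half round; both ways fit.
- selector (a joint): Angle of the selector in rad; grows clockwise seen from above. Eight sprung click positions 24 degrees (0.419 rad) apart, 0 to 2.932, a hard stop at each end; it starts in one of the first three. Let go, it snaps into the nearest click; leaving a click takes under 0.15 N m.
- selector_grip (a point): On the selector's axis, mid-height of its black grip bar, 76 mm above the worktop. The bar is 46 long, 14 thick, its top 87 mm and its foot 64 mm above the worktop, over a skirt 48 mm across. x points along the bar to the end with the white index line; z up. At joint 0 that end points 84 degrees anticlockwise of the mixer's x (nearly to its left).
- selector_index (a point): Outer end of the white index line on top of the bar, 22 mm from the selector's axis, same axes as selector_grip.
- bottle_std: White bottle with a blue cap, 56 mm wide, 105 mm tall; bystander. Origin under its centre.
- scint_vial_1: Small clear vial with a white cap, 27 mm wide, 60 mm tall; bystander. Origin under its centre.
- scint_vial_2: A second such vial, 27 mm wide, 60 mm tall; bystander. Origin under its centre.

How it is judged:
On the way, in this order (a step that is already met when the one before it is completed fails the run):
1. the block sits flat on the platform, flush against both stops, while the selector still stands at its starting click (x of block in the frame of corner between -0.0325 and -0.028 m and y of block in the frame of corner between 0.043 and 0.0475 m and z of block in the frame of corner between -0.003 and 0.003 m and angle between the y axis of block and the y axis of mixer, either way round below 0.035 rad and angle between block's own z axis and vertical below 0.05 rad and distance of selector_index from where it was at the start of the episode below 0.005 m), for 0.2 s.
2. the selector stands three clicks clockwise of its start (distance of selector_index from where it was at the start of the episode between 0.024 and 0.0277 m), for 0.2 s.
At the end, for the whole second after the job is handed in: The block stands flat on the platform (within 3 mm of its height), each face within 2.5 mm of its stop and within 2 degrees of parallel, at rest; the selector rests three clicks (72 degrees, within 6) clockwise of where it started (all of step 2 and x of block in the frame of corner between -0.0325 and -0.028 m and y of block in the frame of corner between 0.043 and 0.0475 m and z of block in the frame of corner between -0.003 and 0.003 m and angle between the y axis of block and the y axis of mixer, either way round below 0.035 rad and angle between block's own z axis and vertical below 0.05 rad and linear speed of block below 0.01 m/s); the robot touches nothing.
It fails at once if the bottle or a vial is shifted or knocked over (moved more than 30 mm) (distance of any of bottle_std, scint_vial_1, scint_vial_2 from where it was at the start of the episode above 0.03 m).
It also fails if it takes over 67 s, if anything falls off the work surface, if the arm or the gripper's body presses on something with over 40 N, if the wrist force passes 120 N, or if a joint passes its speed limit or range.

ROBOT

A 6-joint arm with a two-finger parallel gripper is mounted at the origin on the work surface; the furniture and walls round the work are solid. World frame = base frame: x ahead of the robot, y to its left, z up, the work surface at z = 0. Lengths are in m, angles in rad, forces in N, time in s.
With the tool pointing down it reaches from about 0.275 to 0.75 m from the base axis. Payload 10.2 kg.
Tool frame: the origin (TCP) lies between the finger pads; the fingertips stand 22 mm ahead of it and the grasp point (between the pads) lies 3 mm ahead of it; z points along the fingers, y is the line along which they close (so a half turn about z gives the same grasp; the last joint's range is limited). The gripper opens to 88 mm and grips with 3 to 60 N. Pads are 18 mm wide; open, the fingers measure 123 mm over their backs; the gripper's body (75 mm by 187 mm) begins 45 mm behind the grasp point.
Start: joints at [0.957, 0.313, 1.498, -0, 1.331, -0.223], TCP at [0.2, 0.485, 0.261] pointing down, gripper open.
Joint ranges: [-2.94, 2.94], [-0.97, 2.17], [0.19, 2.56], [-1.23, 4.37], [0.02, 3.11], [-2.88, 2.88]. Speed limits (rad/s): [2.39, 2.39, 3.01, 3.14, 3.14, 3.14].

INTERFACE

Orientations are given as a rotation vector (axis times angle).
In Python, from plant import arm, snapshot, camera_model, ticket gives the robot as it stands.
- The arm moves only by the tool play_rows, never from a script. Its argument "targets" is a list of rows, each an object with "xyz": the shift along the tool's x, y, z in m, a list of three; "delta_rot": the turn, a rotation vector about the tool's x, y, z in rad, a list of three. A call has 1 to 8 rows; each row is the pose to reach, as a shift and turn from the pose commanded when the call began, along the tool's axes at that moment; what a row does not reach only later rows make up. A row lasts 1/8 s, in which the tool goes at most 62.5 mm and 10.7 degrees, less where a joint would pass 70% of its speed; a pose out of reach is approached as far as the arm can. A call with a gripper value outside its range is refused whole. "jaw" is the closure, from 0 (fully open) to 1 (shut), set as the call begins (left out, the last holds). The fingers move at their own pace and stop on an object; "newtons" is the grip in N (left out, the last holds). Time passes only in rows, so rows that repeat a pose let the fingers close. It gives the time, the measured TCP pose, the force, the opening and the grip force at its end, in the units of the state.
- arm.state(): the state, without advancing time (a new reading comes with each control period).
- snapshot(name): name is "scene" or "top"; returns the picture (480x640x3 uint8, blue, green, red); there is no depth.
- camera_model(name): a dict with "camera_matrix" (3x3 intrinsics, pixels), "extrinsics" (4x4, takes a point from world to camera coordinates). Camera axes: x right, y down, z forward; pixel columns grow to the right and rows downward; lengths in m; the calibration is good to about 2 mm. A picture is of the moment at which its call begins. camera_model takes no time and is no camera call.
- ticket.finish_job(): hands the job in; it is judged then, once.
The state is a dict: "clock": time; "joint_pos": joint angles; "dq": joint speeds; "effort": joint torques, N m; "eef_pos": TCP position; "tcp_rot": TCP orientation; "ft_force": force on the tool from outside, world axes, zero at the start; "torque": the same for the moment, N m; "gripper_width": finger opening in m; "gripper_force": force on a finger pad.
Only numpy, scipy, OpenCV 4.12 (cv2) and the standard library are available. Lean on these libraries where they do the work, as an engineer would, in place of code of your own. Each camera call takes 0.05 s, during which the arm holds its last target. There are 200 camera calls.

## Working session

There is one attempt and no reset: what is moved stays moved. The work goes in short steps, Python scripts to look and compute and a tool call to move; the robot and the scene stay as the last step left them, time stands still between calls to the robot, and variables do not carry over. Pictures are saved under pics/ and viewed, at most 10 in all, crops included, and the job is handed in when it is done.

Besides the shell and the picture viewer there is one more tool, called after ">>>" as name(argument=value, ...) on one line, values as JSON. play_rows: Moves the arm, as the interface text tells. Its arguments: {"type":"object","properties":{"targets":{"type":"array","items":{"type":"object","properties":{"xyz":{"type":"array","items":{"type":"number"}},"delta_rot":{"type":"array","items":{"type":"number"}}}}},"jaw":{"type":"number"},"newtons":{"type":"number"}},"required":["targets"]}

```bash
mkdir -p pics; ls
python3 - <<'E'
from plant import arm,snapshot,camera_model
import cv2,numpy as np
for n in("scene","top"):
    cv2.imwrite(f"pics/{n}0.png",snapshot(n)); m=camera_model(n); print(n,np.round(m["camera_matrix"],1).tolist(),np.round(m["extrinsics"],4).tolist())
print(arm.state())
E
```

```text
pics
scene [[437.2, 0.0, 326.9], [0.0, 437.2, 237.0], [0.0, 0.0, 1.0]] [[-0.8184, -0.5746, 0.0123, 0.4393], [-0.2656, 0.3592, -0.8947, 0.1568], [0.5096, -0.7354, -0.4466, 0.9235], [0.0, 0.0, 0.0, 1.0]]
top [[515.5, 0.0, 314.0], [0.0, 515.5, 226.3], [0.0, 0.0, 1.0]] [[0.0019, -0.9999, 0.0103, 0.0909], [-0.99, -0.0034, -0.1407, 0.5029], [0.1408, -0.0099, -0.99, 1.2373], [0.0, 0.0, 0.0, 1.0]]
{'clock': 0.1, 'joint_pos': array([ 9.56570370e-01,  3.13351268e-01,  1.49832749e+00,  3.42742166e-05,
        1.33101431e+00, -2.23391909e-01]), 'dq': array([-0.00083519, -0.00191777, -0.00094311,  0.00078536, -0.00234514,
       -0.00151796]), 'effort': array([ 4.14084352e-03, -4.02802348e+01, -2.52647120e+01,  6.96563465e-02,
        3.41992895e-02, -4.22922744e-05]), 'eef_pos': array([0.19989253, 0.48525242, 0.26025283]), 'tcp_rot': array([-6.09940452e-01, -3.08132633e+00,  1.55764682e-03]), 'ft_force': array([-0.12163723, -0.8932124 ,  0.65672679]), 'torque': array([-0.01751493, -0.01279765, -0.0451459 ]), 'gripper_force': 0.0, 'gripper_width': 0.08777960852560326}
```

View pics/scene0.png

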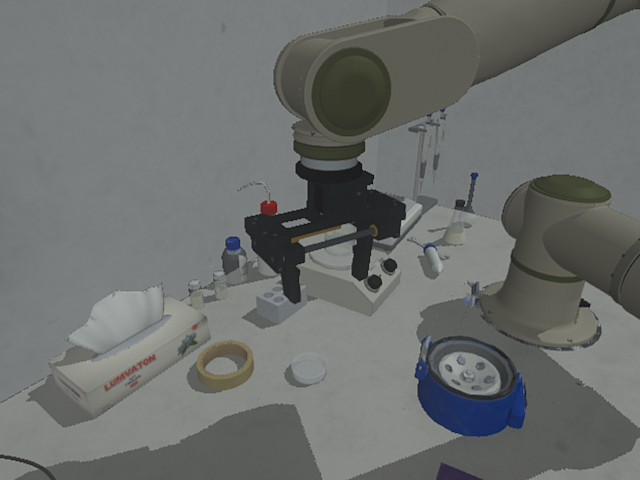

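View pics/top0.png

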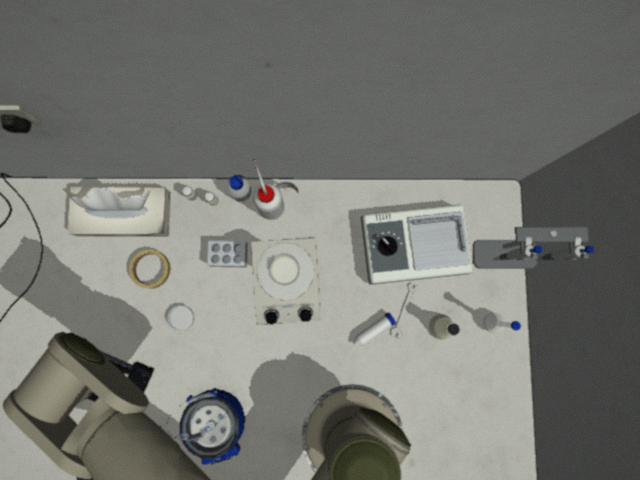

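The top view shows the block at about (227,253), just left of a hotplate. The mixer is at (417,245) with its knob at (387,245), and the bottle (238,187) and vials (188,192), (208,198) are behind the block. I'll enlarge these areas next.

Run:
```python
import cv2,numpy as np
i=cv2.imread("pics/top0.png")
a=cv2.resize(i[225:285,195:265],None,fx=8,fy=8,interpolation=cv2.INTER_CUBIC)
b=cv2.resize(i[195:295,355:480],None,fx=6,fy=6,interpolation=cv2.INTER_CUBIC)
cv2.imwrite("pics/blk.png",a);cv2.imwrite("pics/mix.png",b)
```

```text
(no output)
```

View pics/blk.png

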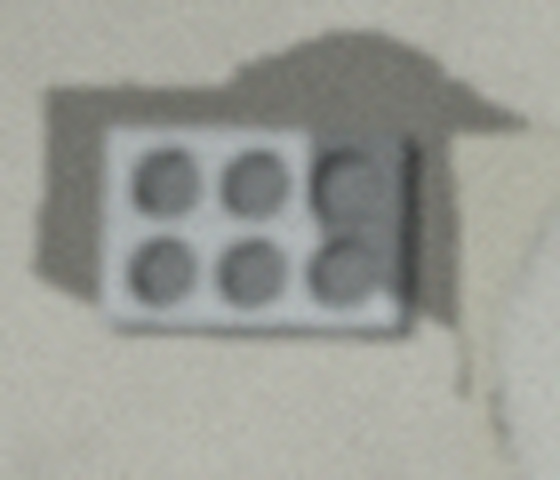

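View pics/mix.png

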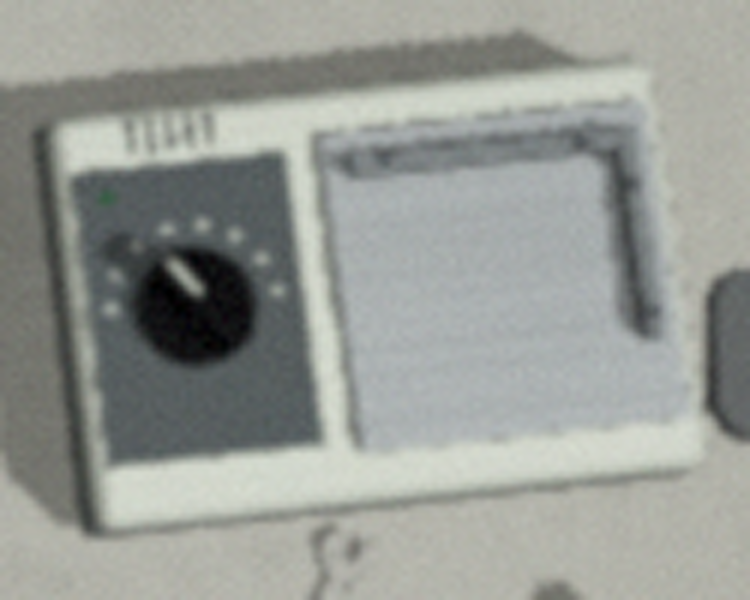

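Block's top corners in the 8x crop: (108,127), (405,130), (408,328), (112,328). Mixer platform corners in the 6x crop: (318,135), (640,105), (690,418), (362,450). The index line runs from (203,297) to (172,260), about 35° anticlockwise of mixer x, so the selector is at click 2.

```bash
cat > h.py <<'E'
import numpy as np
from plant import arm,snapshot,camera_model
from scipy.optimize import least_squares
from scipy.spatial.transform import Rotation as R
def proj(P,n="top"):
    m=camera_model(n);P=np.atleast_2d(P);E=m["extrinsics"];c=P@E[:3,:3].T+E[:3,3];u=c@m["camera_matrix"].T;return u[:,:2]/u[:,2:]
def back(px,z,n="top"):
    m=camera_model(n);E=m["extrinsics"];r=E[:3,:3].T;o=-r@E[:3,3]
    d=r@np.linalg.solve(m["camera_matrix"],[*px,1]);return o+d*(z-o[2])/d[2]
def fit(L,px,g,n="top"):
    L=np.array(L,float)
    f=lambda p:(proj(np.c_[L[:,:2]@np.array([[np.cos(p[2]),np.sin(p[2])],[-np.sin(p[2]),np.cos(p[2])]])+p[:2],L[:,2]],n)-px).ravel()
    s=least_squares(f,g);return s.x,s.fun.reshape(-1,2)
E
python3 - <<'E'
from h import *
c=lambda P,s,o:(np.array(P)+.5)/s-.5+o
pb=c([(108,127),(405,130),(408,328),(112,328)],8,[195,225])
x,e=fit([(.03,.045,.045),(.03,-.045,.045),(-.03,-.045,.045),(-.03,.045,.045)],pb,[.4,.2,0]);print("block",x.round(4),e.round(2).tolist())
pm=c([(318,135),(640,105),(690,418),(362,450)],6,[355,195])
x,e=fit([(.065,.0175,.061),(.065,-.1175,.061),(-.065,-.1175,.061),(-.065,.0175,.061)],pm,[.4,-.2,0]);print("mixer",x.round(4),e.round(2).tolist())
T=lambda a,b:(x[:2]+R.from_euler('z',x[2]).as_matrix()[:2,:2]@[a,b])
i1=back(c((172,260),6,[355,195]),.087);i0=back(c((203,297),6,[355,195]),.087)
k=T(0,.075);print("knob",k,"corner",T(.045,-.1),"goal",T(.015,-.055),"idx",i1,i0,np.rad2deg([np.arctan2(*(i1-i0)[1::-1])-x[2],np.arctan2(*(i1[:2]-k)[::-1])-x[2]]),np.linalg.norm(i1[:2]-k))
cc=T(.045,-.1);print(c([0,0],6,[355,195]),"corner px crop",[((proj([*T(a,b),z])[0]-[355,195]+.5)*6).round() for a,b,z in((.045,-.1,.072),(.045,.016,.072),(-.04,-.1,.072),(.053,.016,.072))])
s=arm.state();print(R.from_rotvec(s["tcp_rot"]).as_matrix().round(3).tolist())
for n,p in(("bottle",(238,187)),):print(n,back(p,.1))
for p in((188,192),(208,198)):print(back(p,.058))
E
```

```text
block [0.4349 0.3037 0.0119] [[0.44, 0.49], [0.35, -0.21], [-0.25, -0.31], [-0.53, 0.03]]
mixer [ 0.4598 -0.158   0.1071] [[-0.42, -0.14], [0.8, -0.8], [0.32, 0.17], [-0.69, 0.72]]
knob [ 0.4518113  -0.08345274] corner [ 0.51526838 -0.25263666] goal [ 0.48062796 -0.21110304] idx [ 0.46802868 -0.07087433  0.087     ] [ 0.45342435 -0.08282756  0.087     ] [33.16018287 31.65844462] 0.02052363819341045
[354.58333333 194.58333333] corner px crop [array([618., 149.]), array([331., 179.]), array([648., 360.]), array([329., 159.])]
[[-0.925, 0.381, -0.001], [0.381, 0.925, -0.001], [0.0, -0.001, -1.0]]
bottle [0.58652318 0.27265649 0.1       ]
[0.58279796 0.4000901  0.058     ]
[0.56808988 0.35093313 0.058     ]
```

```bash
cat > go.py <<'E'
import sys
from h import *
x,y,z,a=map(float,sys.argv[1:5])   # world TCP goal, a = heading of tool y (deg)
s=arm.state();M=R.from_rotvec(s["tcp_rot"]);a=np.deg2rad(a)
ty=np.array([np.cos(a),np.sin(a),0]);tz=np.array([0,0,-1.]);T=R.from_matrix(np.c_[np.cross(ty,tz),ty,tz])
print("t",s["clock"],"at",s["eef_pos"].round(4),"w",round(s["gripper_width"],4),"F",s["ft_force"].round(1))
print("xyz",M.inv().apply(np.array([x,y,z])-s["eef_pos"]).round(4),"rot",(M.inv()*T).as_rotvec().round(4))
E
python3 go.py .435 .3035 .22 0.7
```

```text
t 0.1 at [0.1999 0.4853 0.2603] w 0.0878 F [-0.1 -0.9  0.7]
xyz [-0.2866 -0.0784  0.0403] rot [-1.1000e-03  4.0000e-04  1.1677e+00]
```

>>> play_rows(targets=[{"xyz": [-0.2866, -0.0784, 0.0403], "delta_rot": [-0.001, 0, 1.168]}, {"xyz": [-0.2866, -0.0784, 0.0403], "delta_rot": [-0.001, 0, 1.168]}, {"xyz": [-0.2866, -0.0784, 0.0403], "delta_rot": [-0.001, 0, 1.168]}, {"xyz": [-0.2866, -0.0784, 0.0403], "delta_rot": [-0.001, 0, 1.168]}, {"xyz": [-0.2866, -0.0784, 0.0403], "delta_rot": [-0.001, 0, 1.168]}, {"xyz": [-0.2866, -0.0784, 0.0403], "delta_rot": [-0.001, 0, 1.168]}, {"xyz": [-0.2866, -0.0784, 0.0403], "delta_rot": [-0.001, 0, 1.168]}, {"xyz": [-0.2866, -0.0784, 0.0403], "delta_rot": [-0.001, 0, 1.168]}], jaw=0, newtons=25)

```text
clock: 1.1
eef_pos: [0.4351, 0.3036, 0.2201]
tcp_rot: [-2.208, -2.235, -0.001]
ft_force: [0.4, 0.6, -0.3]
gripper_width: 0.0879
gripper_force: 0.0
```

```bash
python3 go.py .435 .3035 .038 0.7;python3 - <<'E'
from h import *
import cv2
i=snapshot("scene");cv2.imwrite("pics/s1.png",cv2.resize(i[200:360,150:420],None,fx=2.9,fy=2.9,interpolation=cv2.INTER_CUBIC))
c=np.array([(a,b,.045) for a,b in((.03,.045),(.03,-.045),(-.03,-.045),(-.03,.045))])@R.from_euler('z',.0119).as_matrix().T+[.4349,.3037,0]
print(((proj(c,"scene")-[150,200])*2.9).round())
E
```

```text
t 1.1 at [0.4351 0.3036 0.2201] w 0.0879 F [ 0.4  0.6 -0.3]
xyz [-2.000e-04 -1.000e-04  1.821e-01] rot [ 0.0002 -0.0003  0.0001]
[[311. 277.]
 [393. 222.]
 [457. 247.]
 [377. 307.]]
```

View pics/s1.png

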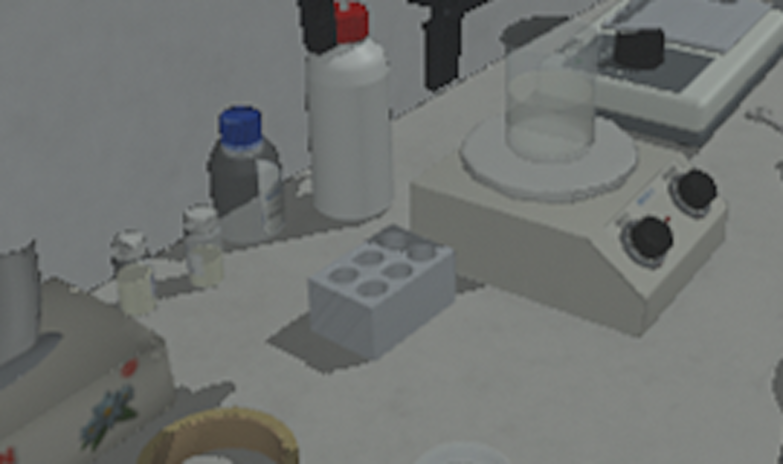

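The scene view confirms the block fit: its predicted top corners land on the visible ones. It also shows a glass beaker on the hotplate, so I'll carry the block high over it.

>>> play_rows(targets=[{"xyz": [0, 0, 0.06], "delta_rot": [0, 0, 0]}, {"xyz": [0, 0, 0.12], "delta_rot": [0, 0, 0]}, {"xyz": [0, 0, 0.155], "delta_rot": [0, 0, 0]}, {"xyz": [0, 0, 0.175], "delta_rot": [0, 0, 0]}, {"xyz": [0, 0, 0.182], "delta_rot": [0, 0, 0]}, {"xyz": [0, 0, 0.182], "delta_rot": [0, 0, 0]}])

```text
clock: 1.9
eef_pos: [0.4354, 0.304, 0.0387]
tcp_rot: [2.207, 2.235, 0.002]
ft_force: [-0.3, -1.3, -0.3]
gripper_width: 0.0882
gripper_force: 0.0
```

>>> play_rows(targets=[{"xyz": [0, 0, 0]}, {"xyz": [0, 0, 0]}, {"xyz": [0, 0, 0]}, {"xyz": [0, 0, 0]}, {"xyz": [0, 0, 0]}, {"xyz": [0, 0, 0]}], jaw=1, newtons=25)

```text
invalid input at $.targets[0]: expected keys xyz, delta_rot
```

>>> play_rows(targets=[{"xyz": [0, 0, 0], "delta_rot": [0, 0, 0]}, {"xyz": [0, 0, 0], "delta_rot": [0, 0, 0]}, {"xyz": [0, 0, 0], "delta_rot": [0, 0, 0]}, {"xyz": [0, 0, 0], "delta_rot": [0, 0, 0]}, {"xyz": [0, 0, 0], "delta_rot": [0, 0, 0]}, {"xyz": [0, 0, 0], "delta_rot": [0, 0, 0]}], jaw=1, newtons=25)

```text
clock: 2.65
eef_pos: [0.4356, 0.304, 0.0388]
tcp_rot: [2.208, 2.234, 0.003]
ft_force: [0.2, 0.1, 5.7]
gripper_width: 0.0598
gripper_force: 24.9
```

>>> play_rows(targets=[{"xyz": [0, 0, -0.03], "delta_rot": [0, 0, 0]}, {"xyz": [0, 0, -0.08], "delta_rot": [0, 0, 0]}, {"xyz": [0, 0, -0.14], "delta_rot": [0, 0, 0]}, {"xyz": [0, 0, -0.2], "delta_rot": [0, 0, 0]}, {"xyz": [0, 0, -0.26], "delta_rot": [0, 0, 0]}, {"xyz": [0, 0, -0.29], "delta_rot": [0, 0, 0]}, {"xyz": [0, 0, -0.3], "delta_rot": [0, 0, 0]}, {"xyz": [0, 0, -0.3], "delta_rot": [0, 0, 0]}])

```text
clock: 3.65
eef_pos: [0.4348, 0.3036, 0.3371]
tcp_rot: [-2.208, -2.234, 0.002]
ft_force: [-0.1, -0.4, -4.8]
gripper_width: 0.0597
gripper_force: 24.9
```

```bash
python3 - <<'E'
import numpy as np
a=.1071;ex=np.array([np.cos(a),np.sin(a)]);ey=np.array([-ex[1],ex[0]]);print("place",np.array([.4806,-.2111])-.006*ex+.006*ey)
E
python3 go.py .4740 -.2058 .339 6.14
```

```text
place [ 0.47399301 -0.20577575]
t 3.65 at [0.4348 0.3036 0.3371] w 0.0597 F [-0.1 -0.4 -4.8]
xyz [-0.5098  0.0331 -0.0018] rot [-0.0013  0.0002 -0.0952]
```

>>> play_rows(targets=[{"xyz": [-0.03, 0.002, 0], "delta_rot": [0, 0, -0.006]}, {"xyz": [-0.085, 0.006, 0], "delta_rot": [0, 0, -0.016]}, {"xyz": [-0.145, 0.01, 0], "delta_rot": [0, 0, -0.027]}, {"xyz": [-0.205, 0.014, 0], "delta_rot": [0, 0, -0.038]}, {"xyz": [-0.265, 0.018, 0], "delta_rot": [0, 0, -0.05]}, {"xyz": [-0.325, 0.022, 0], "delta_rot": [0, 0, -0.061]}, {"xyz": [-0.385, 0.026, 0], "delta_rot": [0, 0, -0.072]}, {"xyz": [-0.43, 0.029, 0], "delta_rot": [0, 0, -0.081]}])

```text
clock: 4.65
eef_pos: [0.4686, -0.1281, 0.336]
tcp_rot: [-2.115, -2.319, 0.0]
ft_force: [1.3, 1.0, -5.1]
gripper_width: 0.0599
gripper_force: 24.9
```

```bash
python3 go.py .4740 -.2058 .15 6.14
```

```text
t 4.65 at [ 0.4686 -0.1281  0.336 ] w 0.0599 F [ 1.3  1.  -5.1]
xyz [-0.0783 -0.0013  0.1858] rot [-0.0023 -0.0026 -0.0153]
```

>>> play_rows(targets=[{"xyz": [-0.04, -0.001, 0], "delta_rot": [0, 0, -0.01]}, {"xyz": [-0.07, -0.001, 0.03], "delta_rot": [0, 0, -0.015]}, {"xyz": [-0.0783, -0.0013, 0.08], "delta_rot": [-0.001, -0.001, -0.015]}, {"xyz": [-0.0783, -0.0013, 0.135], "delta_rot": [-0.001, -0.001, -0.015]}, {"xyz": [-0.0783, -0.0013, 0.17], "delta_rot": [-0.001, -0.001, -0.015]}, {"xyz": [-0.0783, -0.0013, 0.186], "delta_rot": [-0.001, -0.001, -0.015]}, {"xyz": [-0.0783, -0.0013, 0.186], "delta_rot": [-0.001, -0.001, -0.015]}, {"xyz": [-0.0783, -0.0013, 0.186], "delta_rot": [-0.001, -0.001, -0.015]}])

```text
clock: 5.65
eef_pos: [0.4753, -0.2039, 0.1522]
tcp_rot: [2.097, 2.337, 0.001]
ft_force: [-0.3, -0.2, -5.1]
gripper_width: 0.0595
gripper_force: 24.9
```

```bash
python3 go.py .4740 -.2058 .103 6.14
python3 - <<'E'
from h import *
import cv2
i=snapshot("top");cv2.imwrite("pics/t2.png",cv2.resize(i[195:295,355:480],None,fx=6,fy=6,interpolation=cv2.INTER_CUBIC))
E
```

```text
t 5.65 at [ 0.4753 -0.2039  0.1522] w 0.0595 F [-0.3 -0.2 -5.1]
xyz [-0.0018 -0.0015  0.0492] rot [0.0016 0.0004 0.0009]
```

View pics/t2.png

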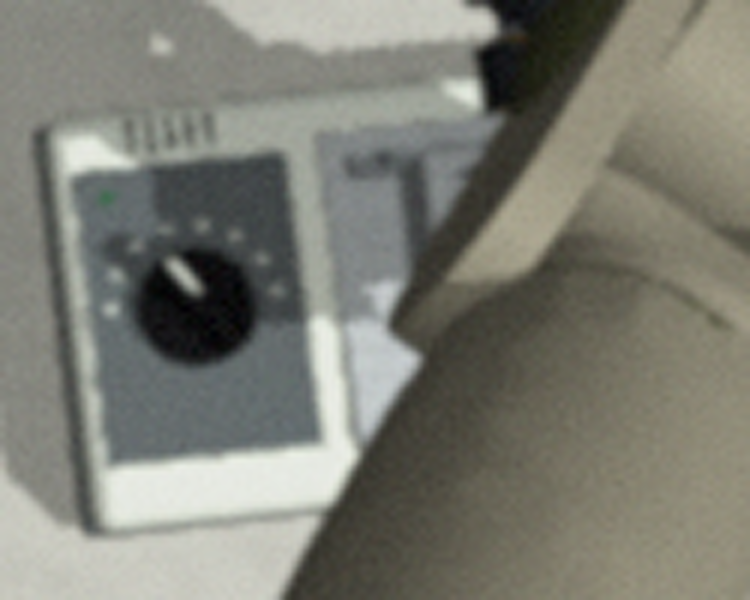

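The arm hides the platform from the top camera and the knob is unchanged, so I'll go down by touch; contact is expected at TCP z of about 0.0997.

>>> play_rows(targets=[{"xyz": [-0.0018, -0.0015, 0.015], "delta_rot": [0.001, 0, 0.001]}, {"xyz": [-0.0018, -0.0015, 0.03], "delta_rot": [0.001, 0, 0.001]}, {"xyz": [-0.0018, -0.0015, 0.039], "delta_rot": [0.001, 0, 0.001]}, {"xyz": [-0.0018, -0.0015, 0.044], "delta_rot": [0.001, 0, 0.001]}, {"xyz": [-0.0018, -0.0015, 0.047], "delta_rot": [0.001, 0, 0.001]}, {"xyz": [-0.0018, -0.0015, 0.049], "delta_rot": [0.001, 0, 0.001]}, {"xyz": [-0.0018, -0.0015, 0.05], "delta_rot": [0.001, 0, 0.001]}])

```text
clock: 6.58
eef_pos: [0.4742, -0.2059, 0.1023]
tcp_rot: [2.099, 2.336, 0.0]
ft_force: [0.1, -0.1, -4.7]
gripper_width: 0.0595
gripper_force: 24.9
```

>>> play_rows(targets=[{"xyz": [0, 0, 0.001], "delta_rot": [0, 0, 0]}, {"xyz": [0, 0.001, 0.0015], "delta_rot": [0, 0, 0]}, {"xyz": [0, 0.002, 0.0015], "delta_rot": [0, 0, 0]}, {"xyz": [0, 0.003, 0.0015], "delta_rot": [0, 0, 0]}, {"xyz": [0, 0.004, 0.0015], "delta_rot": [0, 0, 0]}, {"xyz": [0, 0.004, 0.0015], "delta_rot": [0, 0, 0]}])

```text
clock: 7.32
eef_pos: [0.4782, -0.2055, 0.1007]
tcp_rot: [2.099, 2.336, 0.0]
ft_force: [-1.3, 0.2, -4.3]
gripper_width: 0.0597
gripper_force: 24.9
```

>>> play_rows(targets=[{"xyz": [-0.001, 0, 0], "delta_rot": [0, 0, 0]}, {"xyz": [-0.002, 0, 0], "delta_rot": [0, 0, 0]}, {"xyz": [-0.003, 0, 0], "delta_rot": [0, 0, 0]}, {"xyz": [-0.004, 0, 0], "delta_rot": [0, 0, 0]}, {"xyz": [-0.004, 0, 0], "delta_rot": [0, 0, 0]}])

```text
clock: 7.95
eef_pos: [0.4785, -0.2095, 0.1007]
tcp_rot: [2.099, 2.336, 0.0]
ft_force: [0.0, -0.0, -4.9]
gripper_width: 0.0596
gripper_force: 24.9
```

No contact yet, so I'll keep stepping toward both stops.

>>> play_rows(targets=[{"xyz": [0, 0.001, 0], "delta_rot": [0, 0, 0]}, {"xyz": [0, 0.002, 0], "delta_rot": [0, 0, 0]}, {"xyz": [0, 0.003, 0], "delta_rot": [0, 0, 0]}, {"xyz": [0, 0.003, 0], "delta_rot": [0, 0, 0]}])

```text
clock: 8.45
eef_pos: [0.4815, -0.2091, 0.1007]
tcp_rot: [2.099, 2.337, 0.0]
ft_force: [-1.4, -0.2, -4.2]
gripper_width: 0.0602
gripper_force: 24.9
```

>>> play_rows(targets=[{"xyz": [-0.001, 0, 0], "delta_rot": [0, 0, 0]}, {"xyz": [-0.002, 0, 0], "delta_rot": [0, 0, 0]}, {"xyz": [-0.003, 0, 0], "delta_rot": [0, 0, 0]}, {"xyz": [-0.003, 0, 0], "delta_rot": [0, 0, 0]}])

```text
clock: 8.95
eef_pos: [0.4818, -0.2122, 0.1007]
tcp_rot: [2.099, 2.336, 0.0]
ft_force: [-1.4, -0.0, -4.9]
gripper_width: 0.06
gripper_force: 24.9
```

>>> play_rows(targets=[{"xyz": [0, 0.001, 0], "delta_rot": [0, 0, 0]}, {"xyz": [0, 0.002, 0], "delta_rot": [0, 0, 0]}, {"xyz": [0, 0.002, 0], "delta_rot": [0, 0, 0]}, {"xyz": [0, 0.002, 0], "delta_rot": [0, 0, 0]}])

```text
clock: 9.45
eef_pos: [0.4823, -0.2124, 0.1005]
tcp_rot: [-2.097, -2.337, 0.005]
ft_force: [-12.4, -4.8, -0.7]
gripper_width: 0.0599
gripper_force: 24.8
```

>>> play_rows(targets=[{"xyz": [-0.001, 0, 0], "delta_rot": [0, 0, 0]}, {"xyz": [-0.002, 0, 0], "delta_rot": [0, 0, 0]}, {"xyz": [-0.002, 0, 0], "delta_rot": [0, 0, 0]}, {"xyz": [-0.002, 0, 0], "delta_rot": [0, 0, 0]}])

```text
clock: 9.95
eef_pos: [0.4824, -0.2129, 0.1003]
tcp_rot: [-2.095, -2.335, 0.002]
ft_force: [-11.0, 3.7, 1.2]
gripper_width: 0.0602
gripper_force: 24.8
```

Both stops are touched at about (0.482, -0.2129). Now ease off a little, lower and release, then push the block flush with closed fingers.

>>> play_rows(targets=[{"xyz": [0.0015, -0.0015, 0], "delta_rot": [0, 0, 0]}, {"xyz": [0.0015, -0.0015, 0.001], "delta_rot": [0, 0, 0]}, {"xyz": [0.0015, -0.0015, 0.0015], "delta_rot": [0, 0, 0]}, {"xyz": [0.0015, -0.0015, 0.0015], "delta_rot": [0, 0, 0]}])

```text
clock: 10.45
eef_pos: [0.4821, -0.2125, 0.0999]
tcp_rot: [2.099, 2.337, -0.001]
ft_force: [-8.7, 2.9, 5.3]
gripper_width: 0.0599
gripper_force: 24.9
```

>>> play_rows(targets=[{"xyz": [0, 0, 0], "delta_rot": [0, 0, 0]}, {"xyz": [0, 0, 0], "delta_rot": [0, 0, 0]}, {"xyz": [0, 0, 0], "delta_rot": [0, 0, 0]}, {"xyz": [0, 0, 0], "delta_rot": [0, 0, 0]}], jaw=0)

```text
clock: 10.95
eef_pos: [0.4825, -0.2126, 0.0993]
tcp_rot: [2.099, 2.336, 0.001]
ft_force: [-0.2, -0.7, -0.8]
gripper_width: 0.0883
gripper_force: 0.0
```

>>> play_rows(targets=[{"xyz": [0, 0.006, 0], "delta_rot": [0, 0, 0]}, {"xyz": [0, 0.01, 0], "delta_rot": [0, 0, 0]}, {"xyz": [0, 0.0125, 0], "delta_rot": [0, 0, 0]}, {"xyz": [0, 0.0135, 0], "delta_rot": [0, 0, 0]}, {"xyz": [0, 0.0145, 0], "delta_rot": [0, 0, 0]}, {"xyz": [0, 0.015, 0], "delta_rot": [0, 0, 0]}, {"xyz": [0, 0.015, 0], "delta_rot": [0, 0, 0]}])

```text
clock: 11.82
eef_pos: [0.4967, -0.2113, 0.0991]
tcp_rot: [2.099, 2.337, -0.002]
ft_force: [-4.2, -2.8, 1.0]
gripper_width: 0.0879
gripper_force: 2.4
```

>>> play_rows(targets=[{"xyz": [0, 0.001, 0], "delta_rot": [0, 0, 0]}, {"xyz": [0, 0.001, 0], "delta_rot": [0, 0, 0]}])

```text
clock: 12.08
eef_pos: [0.4969, -0.2114, 0.099]
tcp_rot: [-2.098, -2.337, 0.004]
ft_force: [-10.1, -4.5, 1.8]
gripper_width: 0.0878
gripper_force: 5.1
```

>>> play_rows(targets=[{"xyz": [0, -0.008, 0], "delta_rot": [0, 0, 0]}, {"xyz": [0, -0.015, 0], "delta_rot": [0, 0, 0]}, {"xyz": [0, -0.015, -0.03], "delta_rot": [0, 0, 0]}, {"xyz": [0, -0.015, -0.075], "delta_rot": [0, 0, 0]}, {"xyz": [0.03, -0.015, -0.075], "delta_rot": [0, 0, 0]}, {"xyz": [0.068, -0.015, -0.075], "delta_rot": [0, 0, 0]}, {"xyz": [0.068, -0.015, -0.075], "delta_rot": [0, 0, 0]}])

```text
clock: 12.95
eef_pos: [0.4757, -0.1431, 0.1744]
tcp_rot: [2.096, 2.339, 0.001]
ft_force: [0.3, 0.2, -0.2]
gripper_width: 0.0882
gripper_force: 0.0
```

Run:
```python
from h import *
a=.1071
p=np.array([.482,-.2128])+np.array([-np.sin(a),np.cos(a)])*.063
import subprocess;print(subprocess.run(["python3","go.py",str(p[0]),str(p[1]),".1","6.14"],capture_output=True,text=True).stdout)
```

```text
t 12.95 at [ 0.4757 -0.1431  0.1744] w 0.0882 F [ 0.3  0.2 -0.2]
xyz [-0.007  -0.0013  0.0744] rot [0.0011 0.0003 0.0022]
```

>>> play_rows(targets=[{"xyz": [-0.007, -0.0013, 0], "delta_rot": [0, 0, 0.002]}, {"xyz": [-0.007, -0.0013, 0], "delta_rot": [0, 0, 0.002]}, {"xyz": [-0.007, -0.0013, 0], "delta_rot": [0, 0, 0.002]}, {"xyz": [-0.007, -0.0013, 0.02], "delta_rot": [0, 0, 0.002]}, {"xyz": [-0.006, -0.0013, 0.055], "delta_rot": [0, 0, 0.002]}, {"xyz": [-0.006, -0.0013, 0.07], "delta_rot": [0, 0, 0.002]}, {"xyz": [-0.006, -0.0013, 0.074], "delta_rot": [0, 0, 0.002]}, {"xyz": [-0.006, -0.0013, 0.074], "delta_rot": [0, 0, 0.002]}], jaw=1)

```text
clock: 13.95
eef_pos: [0.4758, -0.1512, 0.1008]
tcp_rot: [2.101, 2.333, 0.001]
ft_force: [0.8, -0.8, 0.3]
gripper_width: 0.0103
gripper_force: 0.0
```

>>> play_rows(targets=[{"xyz": [-0.002, 0, 0], "delta_rot": [0, 0, 0]}, {"xyz": [-0.004, 0, 0], "delta_rot": [0, 0, 0]}, {"xyz": [-0.006, 0, 0], "delta_rot": [0, 0, 0]}, {"xyz": [-0.007, 0, 0], "delta_rot": [0, 0, 0]}, {"xyz": [-0.008, 0, 0], "delta_rot": [0, 0, 0]}, {"xyz": [-0.009, 0, 0], "delta_rot": [0, 0, 0]}, {"xyz": [-0.009, 0, 0], "delta_rot": [0, 0, 0]}])

```text
clock: 14.82
eef_pos: [0.4761, -0.1556, 0.1008]
tcp_rot: [-2.098, -2.331, -0.008]
ft_force: [-0.1, 29.6, 17.1]
gripper_width: 0.0002
gripper_force: 15.0
```

>>> play_rows(targets=[{"xyz": [0.006, 0, 0], "delta_rot": [0, 0, 0]}, {"xyz": [0.014, 0, 0], "delta_rot": [0, 0, 0]}, {"xyz": [0.014, 0, -0.04], "delta_rot": [0, 0, 0]}, {"xyz": [0.014, 0, -0.1], "delta_rot": [0, 0, 0]}, {"xyz": [0.014, -0.06, -0.15], "delta_rot": [0, 0, 0]}, {"xyz": [0.034, -0.12, -0.15], "delta_rot": [0, 0, 0]}, {"xyz": [0.054, -0.15, -0.15], "delta_rot": [0, 0, 0]}, {"xyz": [0.054, -0.15, -0.15], "delta_rot": [0, 0, 0]}])

```text
clock: 15.82
eef_pos: [0.3198, -0.1211, 0.2504]
tcp_rot: [2.101, 2.332, -0.0]
ft_force: [-0.1, 0.2, -0.6]
gripper_width: 0.0007
gripper_force: 0.0
```

Run:
```python
from h import *
import cv2
i=snapshot("top");cv2.imwrite("pics/t3.png",cv2.resize(i[195:295,355:480],None,fx=6,fy=6,interpolation=cv2.INTER_CUBIC))
x=np.array([.4598,-.158]);r=R.from_euler('z',.1071).as_matrix()[:2,:2]
for a,b in((.045,-.1),(.045,-.01),(-.015,-.01),(-.015,-.1)):print(((proj([*(x+r@[a,b]),.106])[0]-[355,195]+.5)*6).round())
```

```text
[642. 136.]
[414. 160.]
[435. 312.]
[665. 288.]
```

View pics/t3.png

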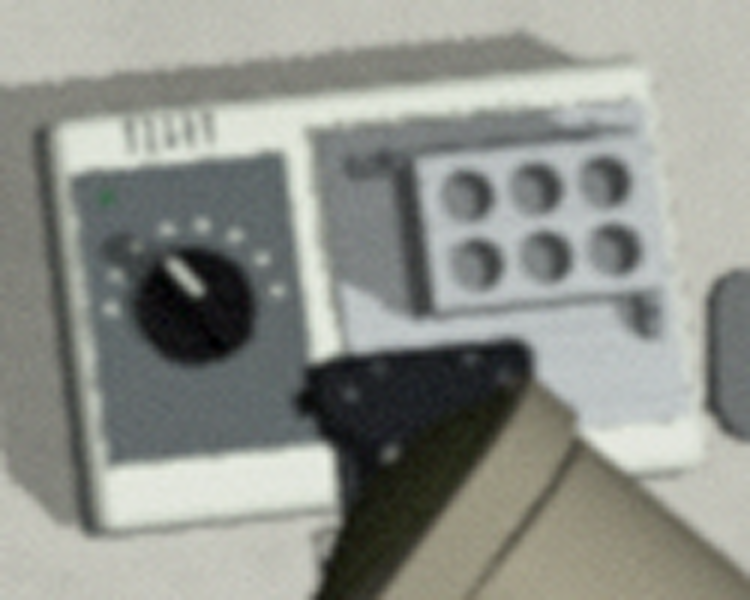

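The block looks flush: its top corners (415,158), (640,133), (662,292), (437,312) match the predicted ones within about 1 mm, and the selector hasn't moved. Next, the knob.

```bash
python3 go.py .4525 -.0853 .18 -47.9
```

```text
t 15.875 at [ 0.3211 -0.1218  0.2505] w 0.0006 F [0.1 0.1 0.6]
xyz [0.0229 0.1344 0.0708] rot [0.0031 0.001  0.9399]
```

>>> play_rows(targets=[{"xyz": [0.0229, 0.05, 0.01], "delta_rot": [0, 0, 0.186]}, {"xyz": [0.0229, 0.1, 0.03], "delta_rot": [0, 0, 0.37]}, {"xyz": [0.0229, 0.1344, 0.0708], "delta_rot": [0, 0, 0.55]}, {"xyz": [0.0229, 0.1344, 0.0708], "delta_rot": [0.002, 0.001, 0.74]}, {"xyz": [0.0229, 0.1344, 0.0708], "delta_rot": [0.003, 0.001, 0.92]}, {"xyz": [0.0229, 0.1344, 0.0708], "delta_rot": [0.003, 0.001, 0.94]}, {"xyz": [0.0229, 0.1344, 0.0708], "delta_rot": [0.003, 0.001, 0.94]}, {"xyz": [0.0229, 0.1344, 0.0708], "delta_rot": [0.003, 0.001, 0.94]}], jaw=0.4, newtons=10)

```text
clock: 16.88
eef_pos: [0.4531, -0.0851, 0.179]
tcp_rot: [-2.929, -1.131, 0.002]
ft_force: [-0.8, 0.1, -0.7]
gripper_width: 0.0529
gripper_force: 0.0
```

```bash
python3 go.py .4525 -.0853 .091 -47.9
```

```text
t 16.875 at [ 0.4531 -0.0851  0.179 ] w 0.0529 F [-0.8  0.1 -0.7]
xyz [-0.0006 -0.0001  0.088 ] rot [-0.0023  0.0003  0.0021]
```

>>> play_rows(targets=[{"xyz": [0, 0, 0.03], "delta_rot": [0, 0, 0]}, {"xyz": [0, 0, 0.06], "delta_rot": [0, 0, 0]}, {"xyz": [0, 0, 0.078], "delta_rot": [0, 0, 0]}, {"xyz": [0, 0, 0.086], "delta_rot": [0, 0, 0]}, {"xyz": [0, 0, 0.088], "delta_rot": [0, 0, 0]}, {"xyz": [0, 0, 0.088], "delta_rot": [0, 0, 0]}])

```text
clock: 17.62
eef_pos: [0.453, -0.085, 0.0918]
tcp_rot: [-2.93, -1.13, 0.0]
ft_force: [0.0, -0.7, -0.1]
gripper_width: 0.0528
gripper_force: 0.0
```

>>> play_rows(targets=[{"xyz": [0, 0, 0], "delta_rot": [0, 0, 0]}, {"xyz": [0, 0, 0], "delta_rot": [0, 0, 0]}, {"xyz": [0, 0, 0], "delta_rot": [0, 0, 0]}, {"xyz": [0, 0, 0], "delta_rot": [0, 0, 0]}, {"xyz": [0, 0, 0], "delta_rot": [0, 0, 0]}], jaw=1, newtons=12)

```text
clock: 18.25
eef_pos: [0.4522, -0.0843, 0.0913]
tcp_rot: [-2.928, -1.129, 0.003]
ft_force: [-3.2, 3.9, 5.3]
gripper_width: 0.0139
gripper_force: 12.0
```

```bash
python3 go.py .4525 -.0853 .091 -47.9; python3 -c "
from plant import arm;print(arm.state()['torque'].round(3))"
```

```text
t 18.25 at [ 0.4522 -0.0843  0.0913] w 0.0139 F [-3.2  3.9  5.3]
xyz [-0.0004  0.0009  0.0003] rot [-0.0037  0.0003  0.0011]
[0.555 0.687 0.007]
```

>>> play_rows(targets=[{"xyz": [0, -0.001, 0], "delta_rot": [0, 0, 0]}, {"xyz": [0, -0.001, 0], "delta_rot": [0, 0, 0.15]}, {"xyz": [0, -0.001, 0], "delta_rot": [0, 0, 0.3]}, {"xyz": [0, -0.001, 0], "delta_rot": [0, 0, 0.45]}, {"xyz": [0, -0.001, 0], "delta_rot": [0, 0, 0.6]}, {"xyz": [0, -0.001, 0], "delta_rot": [0, 0, 0.6]}])

```text
clock: 19.0
eef_pos: [0.4516, -0.0833, 0.0913]
tcp_rot: [-3.131, -0.21, 0.003]
ft_force: [-2.0, 7.0, 6.1]
gripper_width: 0.014
gripper_force: 12.0
```

```bash
python3 go.py .4525 -.0853 .091 -119.9
```

```text
t 19.0 at [ 0.4516 -0.0833  0.0913] w 0.014 F [-2.   7.   6.1]
xyz [0.0006 0.0021 0.0003] rot [-0.0025  0.0029  0.6559]
```

>>> play_rows(targets=[{"xyz": [0, -0.0015, 0], "delta_rot": [0, 0, 0.13]}, {"xyz": [0, -0.0015, 0], "delta_rot": [0, 0, 0.28]}, {"xyz": [0, -0.0015, 0], "delta_rot": [0, 0, 0.43]}, {"xyz": [0, -0.0015, 0], "delta_rot": [0, 0, 0.57]}, {"xyz": [0, -0.0015, 0], "delta_rot": [0, 0, 0.657]}, {"xyz": [0, -0.0015, 0], "delta_rot": [0, 0, 0.657]}, {"xyz": [0, -0.0015, 0], "delta_rot": [0, 0, 0.657]}])

```text
clock: 19.88
eef_pos: [0.4519, -0.0821, 0.0914]
tcp_rot: [-3.033, 0.809, 0.003]
ft_force: [-0.6, 5.5, 2.9]
gripper_width: 0.0139
gripper_force: 12.0
```

```bash
python3 go.py .4525 -.0853 .091 -119.9; python3 -c "
from plant import arm;print(arm.state()['torque'].round(3))"
```

```text
t 19.875 at [ 0.4519 -0.0821  0.0914] w 0.0139 F [-0.6  5.5  2.9]
xyz [0.0021 0.0025 0.0004] rot [-0.0016  0.0021  0.0003]
[ 0.894  0.072 -0.02 ]
```

Heading is reached. Release by opening partly, lift off and look.

>>> play_rows(targets=[{"xyz": [0, 0, 0], "delta_rot": [0, 0, 0]}, {"xyz": [0, 0, 0], "delta_rot": [0, 0, 0]}, {"xyz": [0, 0, 0], "delta_rot": [0, 0, 0]}], jaw=0.5)

```text
clock: 20.25
eef_pos: [0.4518, -0.0828, 0.0913]
tcp_rot: [-3.035, 0.809, 0.003]
ft_force: [0.0, -0.3, 0.9]
gripper_width: 0.0417
gripper_force: 0.0
```

>>> play_rows(targets=[{"xyz": [0, 0, -0.03], "delta_rot": [0, 0, 0]}, {"xyz": [0, 0, -0.08], "delta_rot": [0, 0, 0]}, {"xyz": [0, 0, -0.14], "delta_rot": [0, 0, 0]}, {"xyz": [0, 0.05, -0.17], "delta_rot": [0, 0, 0]}, {"xyz": [0, 0.1, -0.17], "delta_rot": [0, 0, 0]}, {"xyz": [0, 0.14, -0.17], "delta_rot": [0, 0, 0]}, {"xyz": [0, 0.14, -0.17], "delta_rot": [0, 0, 0]}, {"xyz": [0, 0.14, -0.17], "delta_rot": [0, 0, 0]}])

```text
clock: 21.25
eef_pos: [0.3824, -0.204, 0.2612]
tcp_rot: [-3.034, 0.809, 0.003]
ft_force: [-0.7, -0.3, -0.3]
gripper_width: 0.0442
gripper_force: 0.0
```

Run:
```python
from h import *
import cv2
i=snapshot("top");cv2.imwrite("pics/t4.png",cv2.resize(i[195:295,355:480],None,fx=6,fy=6,interpolation=cv2.INTER_CUBIC))
```

```text
(no output)
```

View pics/t4.png

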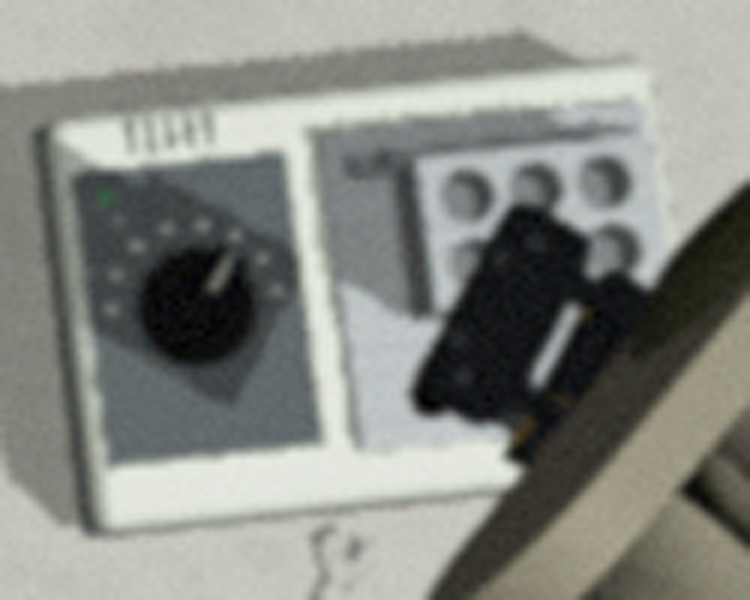

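The index line runs (213,290) to (238,248), pointing at the sixth dot where it began at the third, so three clicks. The block hasn't moved and the arm is clear, so I'm handing in.

```bash
python3 -c "
from plant import ticket;print(ticket.finish_job())"
```

```text
the job is handed in; nothing more can be done
None
```

The block sits flush against both stops, the selector is three clicks clockwise of its start, and the job is handed in; the last pictures and contact forces support this, but the hand-in returned no verdict.

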